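# Take a feed roller out of the cleaning unit with tongs

## Robot

A 6-joint arm with a two-finger parallel gripper is mounted at the origin on the work surface. World frame = base frame: x ahead of the robot, y to its left, z up, the work surface at z = 0. Lengths are in m, angles in rad, forces in N, time in s.
With the tool pointing down it reaches from about 0.3 to 0.75 m from the base axis. Payload 8.5 kg.
Tool frame: the origin (TCP) lies between the finger pads; the fingertips stand 19 mm ahead of it and the grasp point (between the pads) is the TCP; z points along the fingers, y is the line along which they close (so a half turn about z gives the same grasp; the last joint's range is limited). The gripper opens to 85 mm and grips with 20 to 120 N. Pads are 22 mm wide; open, the fingers measure 114 mm over their backs; the gripper's body (76 mm by 85 mm) begins 54 mm behind the grasp point. The pads swing forward as they close: fully open they stand 13 mm farther back than shut.
Start: joints at [-1.39, 0.381, 1.297, -0, 1.464, -0.215], TCP at [0.212, -0.507, 0.25] pointing down, gripper open.
Joint ranges: [-3.11, 3.11], [-0.89, 2.33], [0.22, 2.48], [-1.42, 4.56], [0.17, 2.85], [-2.88, 2.88]. Speed limits (rad/s): [2.39, 2.39, 3.14, 3.14, 3.14, 3.14].

## Interface

Orientations are given as a unit quaternion [x, y, z, w].
In Python, from workcell import ctrl gives the robot as it stands.
- The arm moves only by the tool send_rows, never from a script. Its argument "commands" is one flat list of numbers, 4 for each row, row after row: the shift along the tool's x, y, z in cm, then the turn about the tool's z in degrees. In form: [dx, dy, dz, twist, dx, dy, dz, twist, ...]. A call has 1 to 8 rows; each row shifts and turns the commanded pose from where the row before left it, along the tool's axes as they then stand; what a row does not reach is not made up. A row lasts 1/8 s, in which the tool goes at most 62.5 mm and 10.7 degrees, less where a joint would pass 70% of its speed; a pose out of reach is approached as far as the arm can. A call with a gripper value outside its range is refused whole. "jaw" is the closure, from -1 (fully open) to 1 (shut), set as the call begins (left out, the last holds). The fingers move at their own pace and stop on an object; "grip_force" is the grip in N (left out, the last holds). Time passes only in rows, so rows that do not move let the fingers close. It gives the time, the measured TCP pose, the force, the opening and the grip force at its end, in the units of the state.
- ctrl.state(): the state, without advancing time (a new reading comes with each control period).
- ctrl.capture(name): name is "scene" or "top"; returns (picture, depth): 400x640x3 uint8, red, green, blue; 400x640 float32, m along the optical axis (not along the pixel's ray), 0 where there is no reading.
- ctrl.camera_params(name): a dict with "mtx" (3x3 intrinsics, pixels), "k1" (the pictures are not rectified: a ray, as slopes to the right and down, at radius r is drawn at 1 + k1 r^2 times it, then the intrinsics apply), "position" and "orientation" of the camera in the world. Camera axes: x right, y down, z forward; pixel columns grow to the right and rows downward; lengths in m; the calibration is good to about 2 mm. A picture is of the moment at which its call begins. camera_params takes no time and is no camera call.
- ctrl.finish_job(): hands the job in; it is judged then, once.
The state is a dict: "clock": time; "qpos": joint angles; "qvel": joint speeds; "tau": joint torques, N m; "position": TCP position; "ee_rot": TCP orientation; "contact_force": force on the tool from outside, world axes, zero at the start; "moment": the same for the moment, N m; "finger_gap": finger opening in m; "finger_force": force on a finger pad.
Only numpy, scipy, OpenCV 4.12 (cv2) and the standard library are available. Lean on these libraries where they do the work, as an engineer would, in place of code of your own. Each camera call takes 0.05 s, during which the arm holds its last target. There are 200 camera calls.

## Task

At the printer repair bench, switch the roller cleaning unit off by pressing its red key all the way down and letting it come back up, then its yellow key likewise; leave the green key alone. Then pick up the orange-handled tongs, close their jaws on the dark rubber feed roller, lift it out of its blue collar and finish while holding it still and upright in the tongs, well clear of everything (its foot about 15 cm above the bench). The roller's rubber must be touched only by the tongs, never by the robot itself, and the bottle, toner cartridge, pot and screwdriver stay where they are.

Things in the scene. Friction and masses are not known exactly. Their poses are not given: they have to be found in the camera images.
- unit: White box-shaped roller cleaning unit, fixed: 150 mm (its x) by 320 mm (its y) by 30 mm high. Origin: centre of its underside, on the bench. Its -x long side faces the robot. On top three keys stand in a row along its y axis, at y = +10, +60 and +110 mm (x = 0), in a colour order that changes; the roller's seat is at y = -90 mm.
- seat (a point): Centre of the roller's seat, on the unit's flat top 30 mm above the bench, where the roller's foot stands. Around it is a blue collar, 8 mm high, 36 mm inner and 44 mm outer diameter.
- roller: Loose feed roller: dark blue-black rubber cylinder with a white hub spot on its flat top, 28 mm diameter, 50 mm high, about 40 g, standing upright in the blue collar with its foot on the unit's top. Origin: centre of its foot (underside); z is its axis, up.
- tongs: Loose steel tongs, orange grips, about 110 g, lying on the bench, 250 mm long, 34 mm high; two arms swing level about pivots in the black spine, sprung apart. Origin: at underside level, midway between the grips; x points to the jaws, z up. Grips: x = -30 to +30, z = 0 to 34 mm, 65 mm wide over their outer faces when open; squeezed across y. Spine (30 mm wide): x = -120 to -90 mm.
- jaws (a point): Midway between the jaws, 110 mm in +x of the tongs' origin, 17 mm above their underside. Jaws: black shallow V pads, 26 mm high (4 to 30 mm above the underside), 32 mm long, to take an upright round item at this point. Jaws and arms reach to 130 mm in +x of the origin; open, the jaws are 62 mm apart inside and 84 mm over all.
- tongs_left (a joint): Closing angle of the tongs' left arm, rad (the right moves alike): 0 = open, 0.11 = closed on the roller, 0.16 = limit. The spring pushes back with 6 N at the grips when open, 8 N when closed on the roller. Squeezed to 58 mm over the grips, the jaws stand about 50 mm apart, enough to go down astride the roller; closed on the roller the grips measure about 42 mm.
- red_key (a joint): Travel of the red key in m: 0 = up, 0.006 = all the way down (4 N spring).
- yellow_key (a joint): Travel of the yellow key in m: 0 = up, 0.006 = all the way down (4 N spring).
- green_key (a joint): Travel of the green key in m: 0 = up. To be left alone.
- red_key_top (a point): Centre of the red key's round top face (24 mm diameter), 52 mm above the bench when up; pressed straight down.
- yellow_key_top (a point): Centre of the yellow key's round top face (24 mm diameter), 52 mm above the bench when up; pressed straight down.
- green_key_top (a point): Centre of the green key's round top face, 24 mm diameter, 52 mm above the bench.
- bottle: White cleaning bottle with black cap, standing: 60 mm diameter, 150 mm high. Origin: centre of its underside. To be left alone.
- cartridge: Grey toner cartridge lying on the bench: 72 mm (x) by 270 mm (y) by 52 mm high, one blue and one black end. Origin: centre of its underside. To be left alone.
- pot: Empty blue plastic pot, 70 mm diameter, 50 mm high. Origin: centre of its underside. To be left alone.
- screwdriver: Screwdriver with red handle, lying on the bench. To be left alone.
There are look-alikes about, which are no part of the job. Leave any pink or purple look-alike of the roller alone.

How it is judged:
By the outcome, as a careful person would: the job done as asked, in the order asked, and still so for the second after the job is handed in, while the arm keeps its last pose, push and grip.
It also fails if it takes over 72 s, if anything falls off the work surface, if the arm or the gripper's body presses on something with over 40 N, if the wrist force passes 120 N, or if a joint passes its speed limit or range.

## Working session

There is one attempt and no reset: what is moved stays moved. The work goes in short steps, Python scripts to look and compute and a tool call to move; the robot and the scene stay as the last step left them, time stands still between calls to the robot, and variables do not carry over. Pictures are saved under pics/ and viewed, at most 10 in all, crops included, and the job is handed in when it is done.

Besides the shell and the picture viewer there is one more tool, called after "Emit:" in YAML: its name, and indented under it one key for each argument. send_rows: Moves the arm, as the interface text tells. Its arguments: {"type":"object","properties":{"commands":{"type":"array"},"jaw":{"type":"number"},"grip_force":{"type":"number"}},"required":["commands"]}

```bash
ls; mkdir -p pics
cat > h.py <<'E'
import numpy as np, cv2
from workcell import ctrl
from scipy.spatial.transform import Rotation as R
def snap(n,name):
    im,d=ctrl.capture(n); cv2.imwrite(f'pics/{name}.png',im[:,:,::-1]); np.save(f'pics/{name}.npy',d)
    p=ctrl.camera_params(n); np.savez(f'pics/{name}_p.npz',**{k:np.array(v) for k,v in p.items()}); return im,d,p
def ray(p,uv):
    K=np.array(p['mtx']);k=float(p['k1']);uv=np.atleast_2d(uv).astype(float)
    s=cv2.undistortPoints(uv[:,None],K,np.array([k,0,0,0,0.]))[:,0]
    d=np.c_[s,np.ones(len(s))]
    return np.array(p['position']),R.from_quat(p['orientation']).apply(d)
def onplane(p,uv,z):
    o,d=ray(p,uv); return o+d*((z-o[2])/d[:,2])[:,None]
def depthpt(p,D,uv):
    o,d=ray(p,uv); uv=np.atleast_2d(uv).astype(int); return o+d*D[uv[:,1],uv[:,0]][:,None]
def load(name):
    p=dict(np.load(f'pics/{name}_p.npz')); return cv2.imread(f'pics/{name}.png')[:,:,::-1],np.load(f'pics/{name}.npy'),p
E
python3 - <<'E'
from h import *
for n in('scene','top'):
    im,d,p=snap(n,n+'0'); print(n,p)
print(ctrl.state())
a=cv2.imread('pics/scene0.png');b=cv2.imread('pics/top0.png')
E
```

```text
pics
scene {'mtx': array([[487.97911084,   0.        , 321.15473315],
       [  0.        , 487.97911084, 195.05803473],
       [  0.        ,   0.        ,   1.        ]]), 'k1': 0.047426643564786375, 'position': array([ 1.06479466, -0.76017227,  0.8012994 ]), 'orientation': array([ 0.85953406,  0.25399906, -0.12950636, -0.42416244])}
top {'mtx': array([[407.5089074 ,   0.        , 320.81073503],
       [  0.        , 407.5089074 , 196.51155765],
       [  0.        ,   0.        ,   1.        ]]), 'k1': -0.0825140709746868, 'position': array([0.46290446, 0.07131392, 1.21475658]), 'orientation': array([-0.70211069,  0.711271  , -0.03102869,  0.01309043])}
{'clock': 0.1, 'qpos': array([-1.39031721e+00,  3.81156332e-01,  1.29814794e+00, -1.21757693e-06,
        1.46358412e+00, -2.15292765e-01]), 'qvel': array([-2.76251112e-05, -1.17020540e-03, -2.32183319e-03, -5.96489273e-04,
       -3.68591206e-04,  1.72346614e-03]), 'tau': array([ 2.07314763e-03, -4.49222946e+01, -2.31658745e+01, -2.97663155e-04,
        3.65894412e-03, -9.01249933e-06]), 'position': array([ 0.21199608, -0.50725692,  0.2497711 ]), 'ee_rot': array([ 9.80484168e-01,  1.96596992e-01,  1.06716187e-05, -6.47781655e-04]), 'contact_force': array([-0.32417936, -0.19372173,  0.54470309]), 'moment': array([ 0.06454498, -0.07547015, -0.04599005]), 'finger_force': 0.0, 'finger_gap': 0.08524752971973616}
```

View pics/scene0.png

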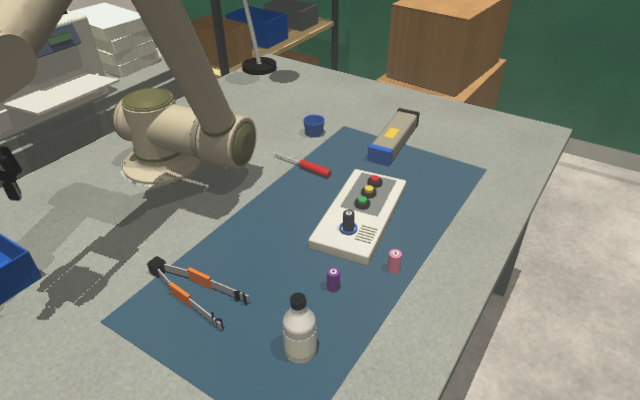

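View pics/top0.png

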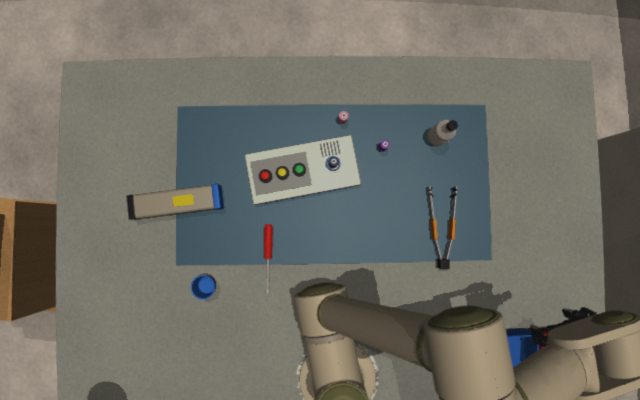

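The top view shows the red key at (265,175), yellow at (282,172), green at (299,169) and the dark roller in its blue collar at (333,163). The tongs' spine is at (443,264), the grips at (434,229) and (452,229), and the jaws at (430,190) and (454,190). The things that could be taken for the roller are purple (384,145) and pink (343,117), neither in the collar. I choose the dark one at (333,163), which is (348,218) in the scene view.

```bash
cat > m.py <<'E'
from h import *
from scipy.optimize import least_squares
def blob(im,box,cond):
    x0,y0,x1,y1=box; c=im[y0:y1,x0:x1].astype(int); h=cv2.cvtColor(im[y0:y1,x0:x1],cv2.COLOR_RGB2HSV).astype(int)
    m=cond(h[...,0],h[...,1],h[...,2]).astype(np.uint8)
    n,l,s,ce=cv2.connectedComponentsWithStats(m); i=1+np.argmax(s[1:,4]); return ce[i]+[x0,y0],s[i,4],(l==i),
def tri(ps,uvs):
    A=np.zeros((3,3));b=np.zeros(3);L=[]
    for p,uv in zip(ps,uvs):
        o,d=ray(p,uv);d=d[0]/np.linalg.norm(d[0]);M=np.eye(3)-np.outer(d,d);A+=M;b+=M@o;L.append((o,M))
    X=np.linalg.solve(A,b);return X,[np.linalg.norm(M@(X-o)) for o,M in L]
red=lambda h,s,v:((h<8)|(h>172))&(s>150)&(v>70)
yel=lambda h,s,v:(h>20)&(h<33)&(s>130)&(v>90)
grn=lambda h,s,v:(h>45)&(h<80)&(s>110)&(v>50)
org=lambda h,s,v:(h>5)&(h<18)&(s>160)&(v>110)
wht=lambda h,s,v:(s<60)&(v>130)
E
python3 - <<'E'
from m import *
S,Ds,ps=load('scene0');T,Dt,pt=load('top0')
B={'red':(red,(362,172,385,190),(255,165,275,186)),'yel':(yel,(358,182,380,198),(272,162,293,183)),'grn':(grn,(352,192,375,212),(289,159,309,180)),
'gripL':(org,(160,275,193,310),(427,215,442,243)),'gripR':(org,(180,260,216,292),(443,215,460,243))}
for k,(c,bs,bt) in B.items():
    a,na,_=blob(S,bs,c);b,nb,_=blob(T,bt,c)
    X,r=tri([ps,pt],[a,b]);print(k,a.round(1),na,b.round(1),nb,X.round(4),np.round(r,4), depthpt(pt,Dt,b).round(4))
for n,uv in {'rollertop':(333,161),'spine':(443,264),'jL':(430,190),'jR':(454,190),'mat':(380,220),'unittop':(310,190)}.items(): print(n,depthpt(pt,Dt,uv).round(4))
a=S[150:260,300:420];b=T[130:210,235:365];d=T[170:280,405:485]
def rs(x,f): return cv2.resize(x,None,fx=f,fy=f,interpolation=cv2.INTER_CUBIC)
x=[rs(a,2.6),rs(b,2.9),]
c=np.zeros((600,800,3),np.uint8)
c[:x[0].shape[0],:x[0].shape[1]]=x[0];c[300:300+x[1].shape[0],:x[1].shape[1]]=x[1];y=rs(d,4.8);c[:y.shape[0],400:400+y.shape[1]]=y
cv2.imwrite('pics/crop1.png',c[:,:,::-1])
E
```

```text
red [374.7 177.8] 32 [264.6 175. ] 61 [0.5998 0.2021 0.0491] [0.0004 0.0004] [[0.5991 0.2016 0.0518]]
yel [368.9 188.1] 48 [281.7 171.7] 59 [0.609  0.153  0.0493] [0.0007 0.0007] [[0.6086 0.1527 0.0483]]
grn [362.3 198.7] 41 [298.9 168.5] 58 [0.6174 0.1036 0.0504] [0.0006 0.0006] [[0.6166 0.1032 0.0524]]
gripL [178.9 289.7] 103 [434.6 228.9] 51 [ 0.4232 -0.3172 -0.0058] [0.0185 0.0185] [[ 0.4372 -0.2922  0.0312]]
gripR [198.7 273.2] 79 [453.1 229.5] 50 [ 0.4497 -0.3221  0.067 ] [0.0188 0.0188] [[ 0.4347 -0.347   0.0339]]
rollertop [[0.6334 0.0063 0.0785]]
spine [[ 0.3342 -0.3145  0.032 ]]
jL [[ 0.5523 -0.2829  0.0277]]
jR [[ 0.5521 -0.359   0.0187]]
mat [[ 0.466  -0.1356  0.0044]]
unittop [[0.5561 0.072  0.0307]]
```

View pics/crop1.png

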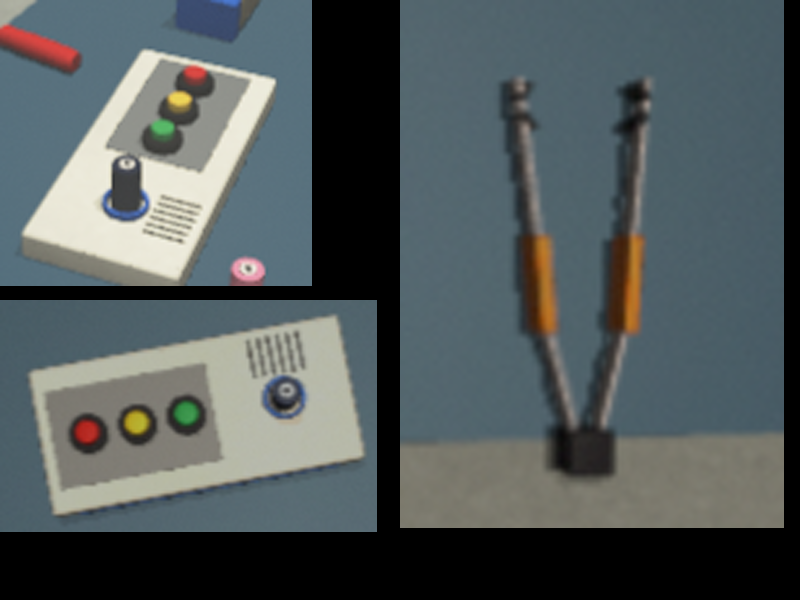

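The crop confirms it: the dark roller with the white hub stands in the blue collar, and the keys run red, yellow, green toward it. The two grips got cross-paired between the views, so I swap them, then measure the roller top and the jaws.

```bash
cat >> m.py <<'E'
def go(target,rows=None,st=None):
    s=st or ctrl.state();Rm=R.from_quat(s['ee_rot']).as_matrix();d=Rm.T@(np.array(target)-s['position'])*100
    print('head',np.degrees(np.arctan2(Rm[1,0],Rm[0,0])).round(2),'pos',s['position'].round(4),'tool cm',d.round(2),'rows',np.ceil(np.linalg.norm(d)/5.5))
E
python3 - <<'E'
from m import *
S,Ds,ps=load('scene0');T,Dt,pt=load('top0')
dark=lambda h,s,v:v<50
def T2(k,cs,bs,ct,bt):
    a,na,_=blob(S,bs,cs);b,nb,_=blob(T,bt,ct);X,r=tri([ps,pt],[a,b]);print(k,a.round(1),na,b.round(1),nb,X.round(4),np.round(r,4));return X
L=T2('L',org,(180,260,216,292),org,(427,215,442,243))
Rr=T2('R',org,(160,275,193,310),org,(443,215,460,243))
T2('spine',dark,(145,255,168,277),dark,(435,255,452,272))
T2('hub',wht,(342,206,355,214),wht,(330,156,338,165))
blue=lambda h,s,v:(h>105)&(h<125)&(s>150)&(v>60)
b=blob(T,(320,148,346,178),blue);ys,xs=np.nonzero(b[2]);print('collar',b[1],onplane(pt,[[320+(xs.min()+xs.max())/2,148+(ys.min()+ys.max())/2]],.038))
# tongs pixels from depth: above mat
yy,xx=np.mgrid[170:280,415:475];uv=np.c_[xx.ravel(),yy.ravel()];P=depthpt(pt,Dt,uv)
ok=(P[:,2]>.018)&(Dt[uv[:,1],uv[:,0]]>0);P=P[ok];print(ok.sum(),P.min(0),P.max(0))
for a in np.arange(.32,.57,.02):
    q=P[(P[:,0]>=a)&(P[:,0]<a+.02)]
    if len(q):print(a.round(2),len(q),q[:,1].min().round(4),q[:,1].max().round(4),((q[:,1].min()+q[:,1].max())/2).round(4),q[:,2].max().round(3))
E
```

```text
L [198.7 273.2] 79 [434.6 228.9] 51 [ 0.4377 -0.2917  0.0312] [0.0006 0.0006]
R [178.9 289.7] 103 [453.1 229.5] 50 [ 0.4354 -0.3474  0.0306] [0.0011 0.0011]
spine [153.2 270.9] 55 [442.5 263.4] 113 [ 0.331  -0.3238  0.0066] [0.0032 0.0032]
hub [347.9 209.1] 81 [333.6 160.5] 11 [0.633  0.0052 0.091 ] [0.0001 0.0001]Traceback (most recent call last):
  File "<stdin>", line 11, in <module>
  File "m.py", line 6, in blob
    n,l,s,ce=cv2.connectedComponentsWithStats(m); i=1+np.argmax(s[1:,4]); return ce[i]+[x0,y0],s[i,4],(l==i),
                                                      ~~~~~~~~~^^^^^^^^^
    return _wrapfunc(a, 'argmax', axis=axis, out=out, **kwds)
    return bound(*args, **kwds)
ValueError: attempt to get argmax of an empty sequence
```

Run:
```python
from m import *
S,Ds,ps=load('scene0');T,Dt,pt=load('top0')
print('hub',tri([ps,pt],[(348.8,212.3),(333.3,161.3)]))
blue=lambda h,s,v:(h>102)&(h<130)&(s>110)
b=blob(T,(320,148,346,178),blue);ys,xs=np.nonzero(b[2]);print('collar',b[1],xs.min()+320,xs.max()+320,ys.min()+148,ys.max()+148,onplane(pt,[[320+(xs.min()+xs.max())/2,148+(ys.min()+ys.max())/2]],.038))
yy,xx=np.mgrid[170:280,415:475];uv=np.c_[xx.ravel(),yy.ravel()];P=depthpt(pt,Dt,uv)
ok=(P[:,2]>.018)&(Dt[uv[:,1],uv[:,0]]>0);P=P[ok];print(ok.sum(),P.min(0),P.max(0))
for a in np.arange(.31,.57,.02):
    q=P[(P[:,0]>=a)&(P[:,0]<a+.02)]
    if len(q):print(a.round(2),len(q),q[:,1].min().round(4),q[:,1].max().round(4),((q[:,1].min()+q[:,1].max())/2).round(4),q[:,2].max().round(3))
go([.5998,.2021,.10])
```

```text
hub (array([0.63345885, 0.00635427, 0.08055961]), [np.float64(0.0014147562727453377), np.float64(0.0014147562727456445)])
collar 7 338 339 160 165 [[ 0.63495005 -0.01200342  0.038     ]]
526 [ 0.32231247 -0.36403171  0.01806502] [ 0.56457787 -0.28008532  0.039527  ]
0.31 35 -0.3334 -0.3025 -0.318 0.039
0.33 82 -0.332 -0.3021 -0.317 0.039
0.35 30 -0.3324 -0.3033 -0.3178 0.032
0.37 28 -0.3386 -0.2971 -0.3179 0.031
0.39 36 -0.3505 -0.2883 -0.3194 0.038
0.41 55 -0.35 -0.2874 -0.3187 0.038
0.43 55 -0.3505 -0.2881 -0.3193 0.04
0.45 57 -0.3539 -0.2877 -0.3208 0.038
0.47 30 -0.3543 -0.2879 -0.3211 0.034
0.49 25 -0.358 -0.2848 -0.3214 0.031
0.51 24 -0.3587 -0.2832 -0.3209 0.032
0.53 38 -0.3625 -0.2819 -0.3222 0.035
0.55 31 -0.364 -0.2801 -0.3221 0.033
head 22.68 pos [ 0.212  -0.5073  0.2498] tool cm [ 63.13 -50.48  15.06] rows 15.0
```

Emit:
send_rows:
  commands: [0,0,0,6.3,0,0,0,6.3,3.17,-3.94,0.7,0,3.17,-3.94,0.7,0,3.17,-3.94,0.7,0,3.17,-3.94,0.7,0,3.17,-3.94,0.7,0,3.17,-3.94,0.7,0]
  jaw: 1
  grip_force: 30

```text
clock: 1.1
position: [0.3584, -0.2399, 0.208]
ee_rot: [0.996, 0.088, -0.0, -0.0]
contact_force: [0.7, 0.3, 0.2]
finger_gap: 0.0
finger_force: 0.0
```

Emit:
send_rows:
  commands: [3.17,-3.94,0.7,0,3.17,-3.94,0.7,0,3.17,-3.94,0.7,0,3.17,-3.94,0.7,0,3.17,-3.94,0.7,0,3.17,-3.94,0.7,0,3.17,-3.94,0.7,0,3.17,-3.94,0.7,0]

```text
clock: 2.1
position: [0.553, 0.1149, 0.1518]
ee_rot: [0.996, 0.088, -0.0, 0.0]
contact_force: [1.0, 0.3, 0.1]
finger_gap: 0.0001
finger_force: 0.0
```

Emit:
send_rows:
  commands: [3.17,-3.94,0.7,0,3.17,-3.94,0.7,0,0,0,0,0,0,0,0,0]

```text
clock: 2.6
position: [0.6007, 0.2017, 0.1379]
ee_rot: [0.996, 0.088, -0.001, 0.0]
contact_force: [0.9, -0.6, -0.4]
finger_gap: -0.0001
finger_force: 0.0
```

Run:
```python
from m import *
go([.6,.2021,.08]); print(ctrl.state())
```

```text
head 10.09 pos [0.6007 0.2017 0.1379] tool cm [-0.06 -0.05  5.79] rows 2.0
{'clock': 2.6, 'qpos': array([ 1.37504986e-01,  6.18509994e-01,  1.21733986e+00, -2.32278673e-04,
        1.30687957e+00,  1.53228105e+00]), 'qvel': array([-0.01843064, -0.01662369,  0.00939515,  0.00243127, -0.00022096,
        0.00314089]), 'tau': array([ 1.17509052e+00, -5.43143606e+01, -2.15437406e+01,  4.68057487e-02,
       -7.19596690e-03,  1.49631553e-02]), 'position': array([0.60074231, 0.2016953 , 0.13789981]), 'ee_rot': array([ 9.96126771e-01,  8.79267850e-02, -5.62143824e-04,  1.40084267e-04]), 'contact_force': array([ 0.88561178, -0.63803679, -0.3824513 ]), 'moment': array([ 0.00367292, -0.00378354, -0.03249217]), 'finger_force': 0.0, 'finger_gap': -0.00010669058551794298}
```

Emit:
send_rows:
  commands: [-0.05,0,3,0,0,0,2.5,0,0,0,0.8,0,0,0,0,0,0,0,0,0]

```text
clock: 3.22
position: [0.6011, 0.2017, 0.0766]
ee_rot: [0.996, 0.088, 0.001, -0.0]
contact_force: [0.2, -0.1, 1.5]
finger_gap: 0.0
finger_force: 0.0
```

Emit:
send_rows:
  commands: [0,0,0.2,0,0,0,0.2,0,0,0,0.2,0,0,0,0,0]

```text
clock: 3.72
position: [0.6007, 0.2019, 0.0694]
ee_rot: [0.996, 0.088, 0.0, -0.0]
contact_force: [-0.1, 0.1, 0.9]
finger_gap: 0.0
finger_force: 0.9
```

Emit:
send_rows:
  commands: [0,0,0.2,0,0,0,0.1,0,0,0,0,0]

```text
clock: 4.1
position: [0.6007, 0.2019, 0.0664]
ee_rot: [0.996, 0.088, 0.0, -0.0]
contact_force: [0.2, 0.3, 3.0]
finger_gap: 0.0002
finger_force: 1.6
```

Emit:
send_rows:
  commands: [0,0,0.1,0,0,0,0,0]

```text
clock: 4.35
position: [0.6007, 0.2019, 0.0654]
ee_rot: [0.996, 0.088, 0.0, -0.0]
contact_force: [-0.8, 0.5, 2.9]
finger_gap: 0.0003
finger_force: 1.8
```

Emit:
send_rows:
  commands: [0,0,0.07,0,0,0,0,0]

```text
clock: 4.6
position: [0.6007, 0.2019, 0.0651]
ee_rot: [0.996, 0.088, 0.0, -0.0]
contact_force: [-1.5, -0.3, 6.1]
finger_gap: -0.0
finger_force: 3.2
```

Emit:
send_rows:
  commands: [0,0,0.05,0,0,0,0,0]

```text
clock: 4.85
position: [0.6007, 0.2019, 0.065]
ee_rot: [0.996, 0.088, 0.0, 0.0]
contact_force: [-2.1, -1.2, 9.8]
finger_gap: 0.0003
finger_force: 4.7
```

Emit:
send_rows:
  commands: [0,0,0.05,0,0,0,0,0]

```text
clock: 5.1
position: [0.6007, 0.2019, 0.0649]
ee_rot: [0.996, 0.088, 0.001, 0.0]
contact_force: [-3.6, 0.0, 12.9]
finger_gap: -0.0003
finger_force: 6.3
```

Emit:
send_rows:
  commands: [0,0,-0.5,0,0,0,-1,0,0,0,-1.5,0,0,2.5,0,0,0,2.5,0,0,0,0,0,0]

```text
clock: 5.85
position: [0.6098, 0.1513, 0.0942]
ee_rot: [0.996, 0.087, 0.0, 0.0]
contact_force: [-0.6, 1.1, 0.5]
finger_gap: -0.0002
finger_force: 0.0
```

Emit:
send_rows:
  commands: [0,0,1.5,0,0,0,0.6,0,0,0,0.3,0,0,0,0.2,0,0,0,0.2,0,0,0,0,0]

```text
clock: 6.6
position: [0.6094, 0.1529, 0.0658]
ee_rot: [0.996, 0.088, 0.0, -0.0]
contact_force: [-1.6, 2.3, 3.7]
finger_gap: -0.0003
finger_force: 1.7
```

Emit:
send_rows:
  commands: [0,0,0.1,0,0,0,0.05,0,0,0,0,0]

```text
clock: 6.98
position: [0.6095, 0.1528, 0.065]
ee_rot: [0.996, 0.088, 0.0, -0.0]
contact_force: [-3.0, 2.2, 8.4]
finger_gap: -0.0002
finger_force: 4.3
```

Emit:
send_rows:
  commands: [0,0,0.05,0,0,0,0,0,0,0,-0.5,0,0,0,-1.5,0,0,0,-3,0,0,0,-4,0,0,0,0,5.6,0,0,0,5.7]

```text
clock: 7.98
position: [0.6096, 0.1523, 0.1548]
ee_rot: [1.0, -0.012, 0.001, 0.0]
contact_force: [-0.5, -0.6, -0.7]
finger_gap: 0.0002
finger_force: 0.0
```

Emit:
send_rows:
  commands: [-1.63,4.76,0,0,-1.63,4.76,0,0,-1.63,4.76,0,0,-1.63,4.76,0,0,-1.63,4.76,0,0]
  jaw: -1

```text
clock: 8.6
position: [0.5222, -0.0854, 0.1543]
ee_rot: [1.0, -0.011, 0.0, 0.0]
contact_force: [0.4, -0.2, 0.5]
finger_gap: 0.0853
finger_force: 0.0
```

Emit:
send_rows:
  commands: [-1.63,4.76,0,0,-1.63,4.76,0,0,-1.63,4.76,0,0,-1.63,4.76,0,0,-1.63,4.76,0,0,0,0,0,0,0,0,0,0]

```text
clock: 9.48
position: [0.4361, -0.3196, 0.1539]
ee_rot: [1.0, -0.011, -0.0, 0.0]
contact_force: [-0.3, 0.8, 0.2]
finger_gap: 0.0853
finger_force: 0.0
```

Run:
```python
from m import *
go([.437,-.3195,.03])
S,Ds,ps=snap('scene','scene1')
T=snap('top','top1')[0]
c=np.vstack([cv2.resize(S[150:370,100:420],(640,440)),])
cv2.imwrite('pics/c2.png',c[:,:,::-1])
```

```text
head -1.25 pos [ 0.4361 -0.3196  0.1539] tool cm [ 0.09 -0.02 12.39] rows 3.0
```

View pics/c2.png

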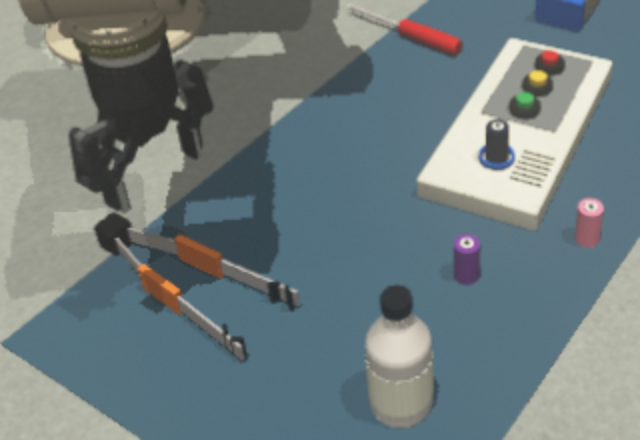

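The keys are back up, and the gripper hangs over the grips. The tongs' spine is at (112,232) and the jaws at (285,295) and (238,345) in the crop. Nothing else has moved, so I go down.

Emit:
send_rows:
  commands: [0.05,0,4,0,0,0,4,0,0,0,3,0,0,0,1.5,0,0,0,0.7,0,0,0,0,0]

```text
clock: 10.32
position: [0.4371, -0.3198, 0.0221]
ee_rot: [1.0, -0.01, 0.0, 0.0]
contact_force: [0.8, 1.6, -0.7]
finger_gap: 0.0854
finger_force: 0.0
```

Emit:
send_rows:
  commands: [0,0,0.1,0,0,0,0,0]

```text
clock: 10.58
position: [0.4369, -0.32, 0.0212]
ee_rot: [1.0, -0.011, 0.0, 0.0]
contact_force: [0.2, 1.1, -0.8]
finger_gap: 0.0853
finger_force: 0.0
```

Emit:
send_rows:
  commands: [0,0,0,0,0,0,0,0,0,0,0,0,0,0,0,0]
  jaw: -0.38
  grip_force: 40

```text
clock: 11.08
position: [0.4371, -0.3202, 0.0215]
ee_rot: [1.0, -0.011, 0.001, 0.001]
contact_force: [-1.3, -0.1, 7.0]
finger_gap: 0.0596
finger_force: 8.5
```

Emit:
send_rows:
  commands: [0,0,-0.3,0,0,0,-0.7,0,0,0,-2,0,0,0,0,0,0,0,0,0]
  jaw: -0.35

```text
clock: 11.7
position: [0.4365, -0.3196, 0.0501]
ee_rot: [1.0, -0.011, -0.0, -0.0]
contact_force: [-0.4, 0.0, -1.1]
finger_gap: 0.0576
finger_force: 6.1
```

Run:
```python
from m import *
go([.437,-.3195,.03]);print(ctrl.state()['finger_gap'],ctrl.state()['moment'])
S,Ds,ps=snap('scene','scene2')
T,Dt,pt=snap('top','top2')
c=np.zeros((480,800,3),np.uint8);c[:,:480]=cv2.resize(S[220:380,130:290],(480,480));c[:,480:]=cv2.resize(T[160:280,400:480],(320,480))
cv2.imwrite('pics/c3.png',c[:,:,::-1])
```

```text
head -1.23 pos [ 0.4365 -0.3196  0.0501] tool cm [ 0.05 -0.01  2.01] rows 1.0
0.05764061460327043 [-0.02331983 -0.01220922 -0.00355609]
```

View pics/c3.png

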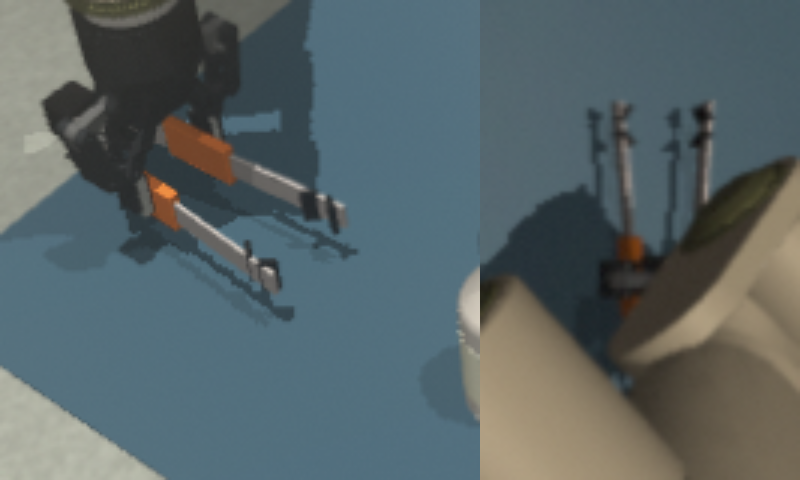

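The tongs hang level, with the grips squeezed to 58 mm and the jaws at about (330,210) and (265,270) in the crop. I raise them, turn and carry them above the roller.

Emit:
send_rows:
  commands: [0,0,-2,0,0,0,-3,0,0,0,-3,0,0,0,-3,-3.3,0,0,0,-4,0,0,0,-4]

```text
clock: 12.55
position: [0.4366, -0.3197, 0.1603]
ee_rot: [0.996, 0.089, -0.0, -0.0]
contact_force: [0.4, -0.3, -0.6]
finger_gap: 0.0579
finger_force: 6.1
```

Emit:
send_rows:
  commands: [1.41,-2.85,0,0,1.41,-2.85,0,0,1.41,-2.85,0,0,1.41,-2.85,0,0,1.41,-2.85,0,0,1.41,-2.85,0,0,1.41,-2.85,0,0,1.41,-2.85,0,0]

```text
clock: 13.55
position: [0.5079, -0.0745, 0.16]
ee_rot: [0.996, 0.088, -0.0, -0.0]
contact_force: [-0.0, 0.2, -1.5]
finger_gap: 0.058
finger_force: 6.1
```

Emit:
send_rows:
  commands: [1.0,-2.0,0,0,1.0,-2.0,0,0,0.8,-1.6,0,0,0,0,0,0,0,0,0,0]

```text
clock: 14.18
position: [0.5256, -0.016, 0.1604]
ee_rot: [0.996, 0.088, -0.0, 0.0]
contact_force: [-1.0, 0.6, -0.8]
finger_gap: 0.0575
finger_force: 6.1
```

Run:
```python
from m import *
go([.525,-.014,.03]);print(ctrl.state()['finger_gap'],ctrl.state()['finger_force'])
S,Ds,ps=snap('scene','scene3')
T,Dt,pt=snap('top','top3')
c=np.zeros((600,800,3),np.uint8);c[:,:400]=cv2.resize(S[130:280,290:390],(400,600));c[:,400:]=cv2.resize(T[110:260,285:385],(400,600))
cv2.imwrite('pics/c4.png',c[:,:,::-1])
```

```text
head 10.06 pos [ 0.5256 -0.016   0.1604] tool cm [-0.02 -0.21 13.04] rows 3.0
0.05751123004609798 6.128063499927521
```

View pics/c4.png

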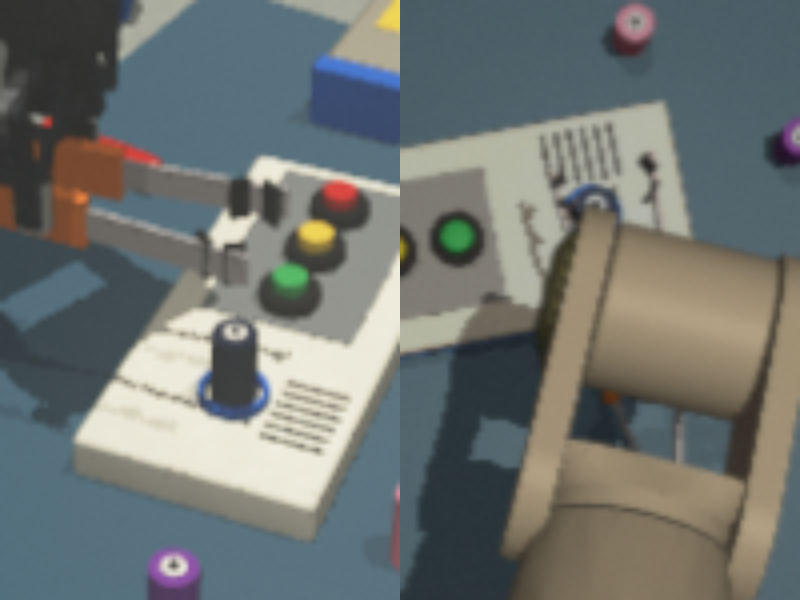

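Run:
```python
from m import *
S,Ds,ps=load('scene3');T,Dt,pt=load('top3')
print(onplane(ps,[[349.5,187.2]],.156))
h=np.radians(10.06);ex=np.array([np.cos(h),np.sin(h),0]);ey=np.array([-np.sin(h),np.cos(h),0]);C=np.array([.634,.0055,0])
for n,p,D,(x0,y0,x1,y1) in(('s',ps,Ds,(300,150,390,215)),('t',pt,Dt,(310,135,360,190))):
    yy,xx=np.mgrid[y0:y1,x0:x1];uv=np.c_[xx.ravel(),yy.ravel()];P=depthpt(p,D,uv);ok=(D[uv[:,1],uv[:,0]]>0)
    q=np.c_[(P-C)@ex,(P-C)@ey,P[:,2]];ok&=(q[:,2]>.11)&(q[:,2]<.19)&(q[:,0]>-.05)&(abs(q[:,1])<.07);q=q[ok]*1000
    for s in(1,-1):
        r=q[q[:,1]*s>0]
        if len(r):
            print(n,s,len(r),'min',r.min(0).round(),'max',r.max(0).round(),'p5/95',np.percentile(r,[5,95],axis=0).round().tolist())
            e=r[r[:,0]>-5];print('   near jaw y',e[:,1].min().round(1) if len(e) else 0,e[:,1].max().round(1) if len(e) else 0)
```

```text
[[0.63615159 0.00359925 0.156     ]]
s 1 257 min [-50.  19. 141.] max [ 18.  35. 170.] p5/95 [[-47.0, 23.0, 145.0], [16.0, 31.0, 167.0]]
   near jaw y 21.8 34.9
s -1 261 min [-50. -39. 140.] max [ 19. -27. 171.] p5/95 [[-47.0, -38.0, 145.0], [15.0, -30.0, 167.0]]
   near jaw y -39.1 -29.1
t 1 44 min [-24.  22. 142.] max [ 16.  33. 172.] p5/95 [[-20.0, 24.0, 151.0], [13.0, 32.0, 170.0]]
   near jaw y 24.1 32.6
t -1 57 min [-36. -37. 148.] max [ 17. -26. 173.] p5/95 [[-33.0, -36.0, 151.0], [14.0, -27.0, 171.0]]
   near jaw y -36.7 -27.4
```

Emit:
send_rows:
  commands: [0,-0.22,0,0,0,0,2,0,0,0,2,0,0,0,0,0,0,0,0,0]

```text
clock: 14.9
position: [0.5256, -0.0135, 0.1214]
ee_rot: [0.996, 0.088, 0.0, 0.0]
contact_force: [-0.3, 0.2, -1.4]
finger_gap: 0.0577
finger_force: 6.1
```

Emit:
send_rows:
  commands: [0,0,1.4,0,0,0,1.4,0,0,0,1.4,0,0,0,1.2,0,0,0,0,0,0,0,0,0]

```text
clock: 15.65
position: [0.5255, -0.0134, 0.0668]
ee_rot: [0.996, 0.088, 0.0, 0.0]
contact_force: [0.6, -1.1, -0.8]
finger_gap: 0.0577
finger_force: 6.1
```

Run:
```python
from m import *
go([.525,-.014,.0665]);print(ctrl.state()['finger_gap'],ctrl.state()['contact_force'])
S,Ds,ps=snap('scene','scene4')
T,Dt,pt=snap('top','top4')
c=np.zeros((600,800,3),np.uint8);c[:,:400]=cv2.resize(S[170:270,310:376],(400,600));c[:,400:]=cv2.resize(T[110:260,285:385],(400,600))
cv2.imwrite('pics/c5.png',c[:,:,::-1])
```

```text
head 10.08 pos [ 0.5255 -0.0134  0.0668] tool cm [-0.06  0.05  0.03] rows 1.0
0.057650367771246595 [ 0.61511632 -1.09211318 -0.75632707]
```

View pics/c5.png

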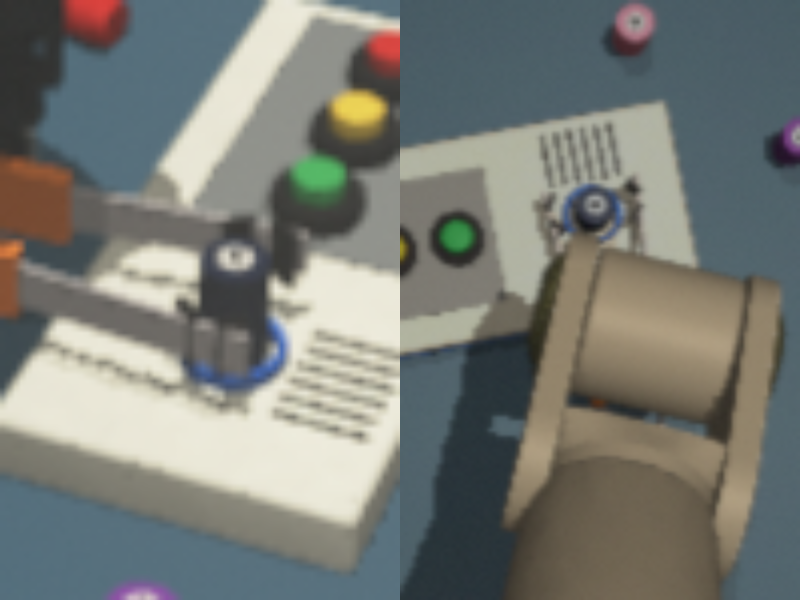

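The jaws stand astride the roller, level with its lower half: left crop with the roller top at (235,258), the near jaw at (215,345) and the far jaw at (285,250). The top view shows it centred. Next I close.

Emit:
send_rows:
  commands: [0,0,-0.1,0,0,0,0,0]
  jaw: -0.2

```text
clock: 16.0
position: [0.5254, -0.0134, 0.0679]
ee_rot: [0.996, 0.088, 0.0, 0.0]
contact_force: [0.8, 0.1, -1.1]
finger_gap: 0.0511
finger_force: 6.8
```

Emit:
send_rows:
  commands: [0,0,-0.1,0,0,0,0,0]
  jaw: -0.08

```text
clock: 16.25
position: [0.5253, -0.0134, 0.0687]
ee_rot: [0.996, 0.088, 0.0, 0.0]
contact_force: [-0.4, -0.0, -2.2]
finger_gap: 0.046
finger_force: 8.5
```

Emit:
send_rows:
  commands: [0,0,0,0,0,0,0,0,0,0,0,0,0,0,0,0]
  jaw: 0.3
  grip_force: 45

```text
clock: 16.75
position: [0.5253, -0.0134, 0.0687]
ee_rot: [0.996, 0.088, 0.0, 0.0]
contact_force: [-0.5, -0.4, 0.7]
finger_gap: 0.0408
finger_force: 47.3
```

Emit:
send_rows:
  commands: [0,0,-0.3,0,0,0,-0.6,0,0,0,-1,0,0,0,-1.5,0,0,0,-1.5,0,0,0,-1,0,0,0,0,0]

```text
clock: 17.62
position: [0.5255, -0.0134, 0.1284]
ee_rot: [0.996, 0.088, 0.001, 0.0]
contact_force: [-1.1, 0.2, -2.3]
finger_gap: 0.041
finger_force: 47.1
```

Emit:
send_rows:
  commands: [0,0,-1,0,0,0,-1.5,0,0,0,-1.5,0,0,0,-1.2,0,0,0,-0.7,0,0,0,0,0,0,0,0,0,0,0,0,0]

```text
clock: 18.62
position: [0.5251, -0.0133, 0.1862]
ee_rot: [0.996, 0.088, -0.0, -0.0]
contact_force: [0.5, 0.3, -0.7]
finger_gap: 0.041
finger_force: 47.1
```

Run:
```python
from m import *
go([.525,-.014,.0665]);s=ctrl.state();print(s['finger_gap'],s['finger_force'],s['contact_force'])
S,Ds,ps=snap('scene','scene5')
T,Dt,pt=snap('top','top5')
c=np.zeros((600,800,3),np.uint8);c[:,:400]=cv2.resize(S[120:270,300:400],(400,600));c[:,400:]=cv2.resize(T[110:260,285:385],(400,600))
cv2.imwrite('pics/c6.png',c[:,:,::-1])
```

```text
head 10.08 pos [ 0.5251 -0.0133  0.1862] tool cm [-1.000e-02  7.000e-02  1.197e+01] rows 3.0
0.040979572598195804 47.06815957208164 [ 0.4828289   0.25676052 -0.65913058]
```

View pics/c6.png

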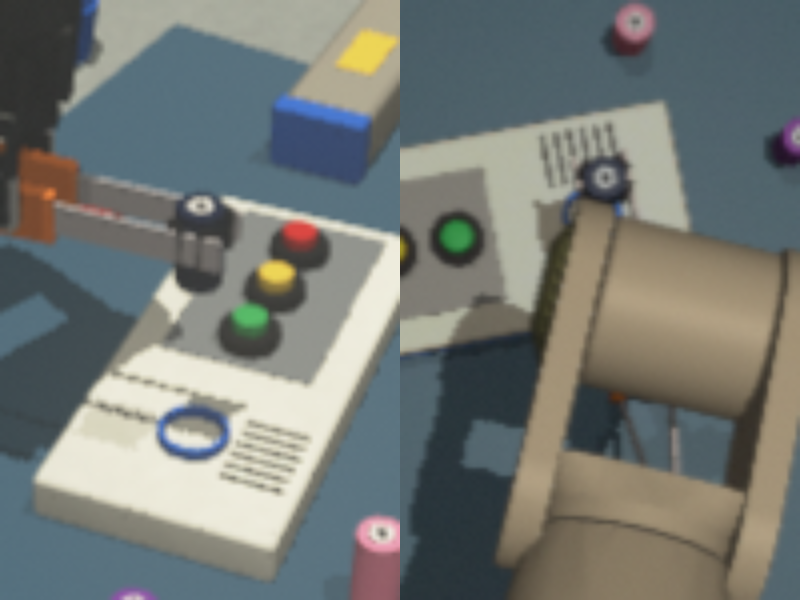

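The roller hangs upright in the tongs' jaws: hub at crop (200,206) left and (605,178) right. The collar is empty at (193,432). I check the height and hand the job in if it is right.

Run:
```python
from m import *
X,r=tri([load('scene5')[2],load('top5')[2]],[(350,171.5),(336.2,154.5)]);print(X,r)
if abs(X[2]-.20)<.008: print(ctrl.finish_job())
```

```text
[0.63343535 0.00541272 0.19615771] [np.float64(0.0013817450089464924), np.float64(0.0013817450089464633)]
the job is handed in; nothing more can be done
None
```

The job is handed in: I pressed the red key and then the yellow key fully down and let each come back up, and left the green key alone. The tongs now hold the roller still and upright, its foot about 15 cm above the bench.

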